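# Snap the spare battery pack into the empty charging dock

## Robot

A 7-joint arm with a two-finger parallel gripper is mounted at the origin on the work surface; the furniture and walls round the work are solid. World frame = base frame: x ahead of the robot, y to its left, z up, the work surface at z = 0. Lengths are in m, angles in rad, forces in N, time in s.
With the tool pointing down it reaches from about 0.425 to 0.925 m from the base axis. Payload 6.8 kg.
Tool frame: the origin (TCP) lies between the finger pads; the fingertips stand 11 mm ahead of it and the grasp point (between the pads) lies 8 mm behind it; z points along the fingers, y is the line along which they close (so a half turn about z gives the same grasp; the last joint's range is limited). The gripper opens to 85 mm and grips with 20 to 120 N. Pads are 22 mm wide; open, the fingers measure 114 mm over their backs; the gripper's body (76 mm by 85 mm) begins 54 mm behind the grasp point. The pads swing forward as they close: fully open they stand 13 mm farther back than shut.
Start: joints at [1.167, 0.477, 0.022, 1.555, -0.011, 1.109, -0.083], TCP at [0.197, -0.646, 0.242] pointing down, gripper open.
Joint ranges: [-2.96, 2.96], [-0.34, 2.1], [-1.41, 1.46], [0.24, 2.44], [-1.37, 4.51], [0.17, 1.92], [-2.96, 2.96]. Speed limits (rad/s): [2.39, 2.39, 3.14, 3.14, 3.14, 3.14, 3.14].

## Interface

Orientations are given as a rotation vector (axis times angle).
In Python, from bench import r gives the robot as it stands.
- The arm moves only by the tool send_rows, never from a script. Its argument "deltas" is a list of rows, each an object of numbers: "dx", "dy", "dz": the shift along the world's x, y, z in mm; "rx", "ry", "rz": the turn, a rotation vector about the world's x, y, z in degrees. A call has 1 to 5 rows; each row is the pose to reach, as a shift and turn from the pose commanded when the call began; what a row does not reach only later rows make up. A row lasts 1/12 s, in which the tool goes at most 41.7 mm and 7.16 degrees, less where a joint would pass 70% of its speed; a pose out of reach is approached as far as the arm can. A call with a gripper value outside its range is refused whole. "jaw" is the finger opening in mm, from 0 to 85.4, set as the call begins (left out, the last holds). The fingers move at their own pace and stop on an object; "newtons" is the grip in N (left out, the last holds). Time passes only in rows, so rows that repeat a pose let the fingers close. It gives the time, the measured TCP pose, the force, the opening and the grip force at its end, in the units of the state.
- r.get_obs(): the state, without advancing time (a new reading comes with each control period).
- r.grab_frame(name): name is "scene" or "top"; returns a dict with "frame" (400x640x3 uint8, blue, green, red), "z_map" (400x640 float32, m along the optical axis (not along the pixel's ray), 0 where there is no reading), "vertical_fov" (degrees; the focal length in pixels is half the picture's height over the tangent of half this angle, whatever the lens; pixels are square), "cx", "cy" (the principal point, pixels), "xyz" and "orientation" of the camera in the world. Camera axes: x right, y down, z forward; pixel columns grow to the right and rows downward; lengths in m; the calibration is good to about 2 mm. A picture is of the moment at which its call begins.
- r.hand_in(): hands the job in; it is judged then, once.
The state is a dict: "clock": time; "joints": joint angles; "qvel": joint speeds; "tau": joint torques, N m; "tcp_pos": TCP position; "orientation": TCP orientation; "contact_force": force on the tool from outside, world axes, zero at the start; "moment": the same for the moment, N m; "grip_width": finger opening in m; "gripper_force": force on a finger pad.
Only numpy, scipy, OpenCV 4.12 (cv2) and the standard library are available. Lean on these libraries where they do the work, as an engineer would, in place of code of your own. Each camera call takes 0.05 s, during which the arm holds its last target. There are 200 camera calls.

## Task

Put the loose battery pack on charge: slide it along the worktop into the empty charging dock, front end first, past the sprung latch arm at the mouth, until it is fully home and the latch has snapped back behind it. Let go of it, and leave the brown tape roll and the yellow beaker standing where they are.

Things in the scene. Friction and masses are not known exactly. Their poses are not given: they have to be found in the camera images.
- pack_center (a point): Centre of the loose battery pack: a black block 100 mm long (its x), 64 mm wide (y), 36 mm high, about 0.3 kg, lying flat on the worktop; this point is half-way up the block, 18 mm above its underside. Its +x axis points to the front end, which goes into the dock first.
- pack_grip (a point): Where to grip the pack: the middle of the grey upright fin on top of it, 14 mm thick (across, along the pack's y), 40 mm long (along the pack's x). The fin rises from the block's top (36 mm above the worktop) to 72 mm; this point is 58 mm above the pack's underside, and 15 mm behind the middle of the pack (pack's -x). Same axes as the pack.
- dock: The empty charging dock, fixed, without floor: the pack slides on the worktop. Its origin lies on the worktop where the middle of the pack's underside is when fully home; +x is the direction of insertion, and the home pack has the same axes. The pack then has 2 mm play to the back stop and 2 mm to the latch. A like dock beside it is already filled, its latch closed: not part of the work.
- dock_mouth (a point): Middle of the lane's mouth, on the worktop, 94 mm before the dock's origin (dock's -x); dock's axes. The lane is 70 mm wide, between two rails 28 mm high. The right rail (-y) starts here, with a short outward flare to 23 mm farther out; the left rail starts 72 mm farther in, the latch arm being in front of it.
- dock_roof (a point): Middle of the front edge of the dock's roof, at its top face: 16 mm past the dock's origin (dock's +x), 47 mm above the worktop. The roof covers the lane from here to the back, 82 mm wide, underside 40 mm above the worktop. The pack's fin stays in front of it.
- latch (a joint): Sprung steel latch arm at the left (+y) side of the empty dock, 28 mm high, on an upright pivot 22 mm past the dock's origin and 50 mm to its left, reaching to the mouth. 0 = closed, grows to 0.30 rad as its end is pushed outward (+y). A pack pushed in along the lane opens it by itself to about 0.1 rad (4 to 10 N of push); it springs back to 0 behind the pack once home.
- latch_nose (a point): Innermost point of the wedge nose at the end of the latch arm. When closed it is 57 mm before the dock's origin and 24 mm left of the lane's middle. The nose slopes in from 42 mm left of the middle (101 mm before the origin) to this point; the pack first touches it about 0.13 m short of home. Its flat inner face, 54 mm before the origin, then holds the pack's rear end.
- tape: Brown tape roll, 110 mm across, 48 mm high, lying flat; loose bystander. Origin at the centre of its underside.
- beaker: Yellow beaker, 72 mm across, 91 mm high, upright; loose bystander. Origin at the centre of its underside.
- lamp_foot (a point): Foot of the desk lamp clamped to the rear edge of the worktop, 60 mm above it; not part of the work. Its thin post rises from here to about 0.4 m, with a loop of cable round it within about 60 mm, and its arm is swung away behind the worktop. An obstacle to keep the arm clear of.
Mind the look-alikes: they are no part of the job. Of the things shaped like the part that bears pack_center, the black one is meant.

How it is judged:
By the outcome, as a careful person would: the job done as asked, in the order asked, and still so for the second after the job is handed in, with the robot touching nothing.
It also fails if it takes over 42 s, if anything falls off the work surface, if the arm or the gripper's body presses on something with over 40 N, if the wrist force passes 120 N, or if a joint passes its speed limit or range.

## Working session

There is one attempt and no reset: what is moved stays moved. The work goes in short steps, Python scripts to look and compute and a tool call to move; the robot and the scene stay as the last step left them, time stands still between calls to the robot, and variables do not carry over. Pictures are saved under pics/ and viewed, at most 10 in all, crops included, and the job is handed in when it is done.

Besides the shell and the picture viewer there is one more tool, called after "Request:" as name(argument=value, ...) on one line, values as JSON. send_rows: Moves the arm, as the interface text tells. Its arguments: {"type":"object","properties":{"deltas":{"type":"array","items":{"type":"object","properties":{"dx":{"type":"number"},"dy":{"type":"number"},"dz":{"type":"number"},"rx":{"type":"number"},"ry":{"type":"number"},"rz":{"type":"number"}}}},"jaw":{"type":"number"},"newtons":{"type":"number"}},"required":["deltas"]}

```bash
ls; mkdir -p pics
cat > h.py <<'E'
import numpy as np, cv2, pickle
from scipy.spatial.transform import Rotation as R
def cam(f):
    F=f["frame"].shape[0]/2/np.tan(np.radians(f["vertical_fov"])/2)
    o=np.array(f["orientation"],float)
    M=R.from_rotvec(o).as_matrix() if o.shape==(3,) else (o if o.shape==(3,3) else None)
    return F,M,np.array(f["xyz"])
def cloud(f):
    F,M,p=cam(f); z=f["z_map"]; v,u=np.mgrid[:z.shape[0],:z.shape[1]]
    c=np.stack([(u-f["cx"])/F*z,(v-f["cy"])/F*z,z],-1)
    w=c@M.T+p; w[z==0]=np.nan; return w
def proj(f,P):
    F,M,p=cam(f); c=(np.atleast_2d(P)-p)@M
    return np.c_[c[:,0]/c[:,2]*F+f["cx"],c[:,1]/c[:,2]*F+f["cy"]]
E
python3 - <<'E'
from bench import r
from h import *
print(r.get_obs())
for n in("scene","top"):
    f=r.grab_frame(n); cv2.imwrite(f"pics/{n}0.png",f["frame"]); pickle.dump(f,open(n+"0.pkl","wb"))
    print(n,f["xyz"],f["orientation"],f["vertical_fov"],f["cx"],f["cy"],(f["z_map"]==0).mean())
E
```

```text
pics
{'clock': 0.0, 'joints': array([ 1.16690066,  0.47780174,  0.02233485,  1.55643701, -0.01153254,
        1.10929854, -0.0830938 ]), 'qvel': array([-0.00130968, -0.00044887,  0.00015072,  0.0008157 ,  0.00065849,
       -0.00020063,  0.00102502]), 'tau': array([ 3.71720298e-04, -5.96434486e+01,  1.60819173e+00, -2.81191188e+01,
        1.24857546e-02,  9.49236477e-03, -3.96262266e-06]), 'tcp_pos': array([ 0.19659774, -0.64514402,  0.24133059]), 'orientation': array([-3.10553226e+00, -4.62708164e-01,  5.80796476e-04]), 'contact_force': array([-0.00080914, -0.42702074, -0.75329111]), 'moment': array([-0.0073724 , -0.04889782, -0.02529552]), 'gripper_force': 0.0, 'grip_width': 0.08553426824876363}
scene [0.06260805 0.83421103 0.74828356] [-0.67331426  2.5327986  -1.31322674] 50.49394653760339 315.98997384260616 201.83646746282736 0.0038828125
top [ 0.40851609 -0.00135431  1.23549504] [-2.17807098  2.16980526 -0.06423878] 55.53741378097648 322.3059760825571 198.77246445536153 0.0041328125
```

View pics/top0.png

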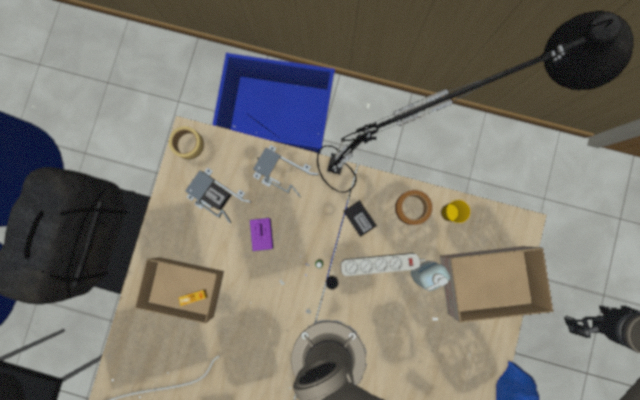

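View pics/scene0.png

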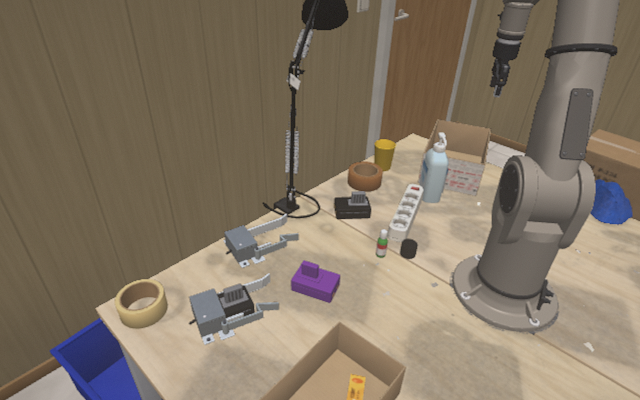

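The top view shows the loose black pack at about (359,218), the empty dock at about (268,165) opening to the right, and the filled dock at (208,190). The lamp foot is at (335,168), the tape at (413,207) and the beaker at (456,211). I'll enlarge it next.

Run:
```python
from h import *
f=pickle.load(open("top0.pkl","rb")); g=pickle.load(open("scene0.pkl","rb"))
a=cv2.resize(f["frame"][130:260,230:390],None,fx=5,fy=4.6,interpolation=cv2.INTER_CUBIC)
a=cv2.resize(f["frame"][135:250,235:390],(775,575),interpolation=cv2.INTER_CUBIC); cv2.imwrite("pics/topc.png",a)
b=cv2.resize(g["frame"][170:290,215:375],(800,600),interpolation=cv2.INTER_CUBIC); cv2.imwrite("pics/scenec.png",b)
w=cloud(f)
for u,v in [(300,230),(330,250),(230,250),(390,240),(262,232),(413,190),(359,218),(352,206),(265,165),(205,185)]: print(u,v,w[v,u].round(3))
w=cloud(g)
for u,v in [(350,207),(357,196),(240,240),(400,250),(330,290),(205,300)]: print('s',u,v,w[v,u].round(3))
```

```text
300 230 [0.401 0.092 0.002]
330 250 [ 0.337 -0.005 -0.   ]
230 250 [0.336 0.319 0.001]
390 240 [ 0.371 -0.199 -0.001]
262 232 [0.395 0.207 0.049]
413 190 [ 0.528 -0.264  0.049]
359 218 [ 0.439 -0.093  0.072]
352 206 [ 0.478 -0.074  0.034]
265 165 [0.607 0.202 0.046]
205 185 [0.542 0.392 0.045]
s 350 207 [ 0.436 -0.07   0.038]
s 357 196 [ 0.43  -0.1    0.061]
s 240 240 [0.609 0.211 0.048]
s 400 250 [0.257 0.002 0.013]
s 330 290 [0.341 0.235 0.035]
s 205 300 [0.553 0.405 0.048]
```

View pics/topc.png

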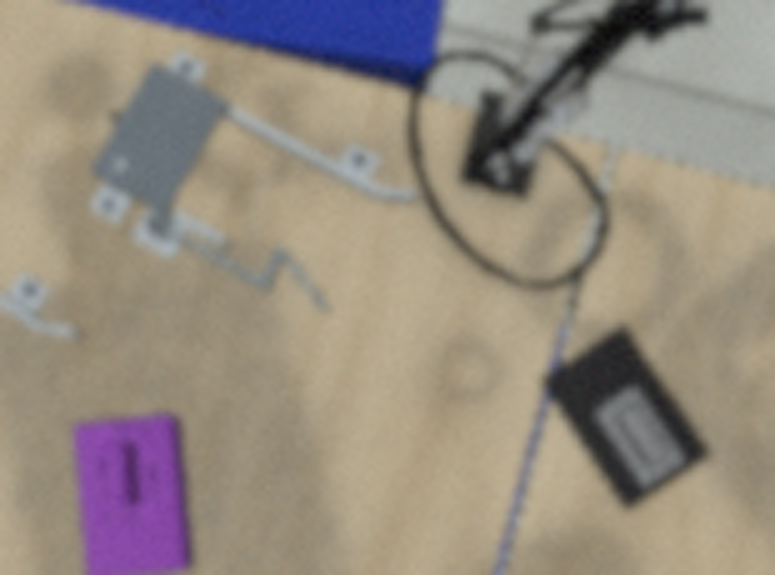

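View pics/scenec.png

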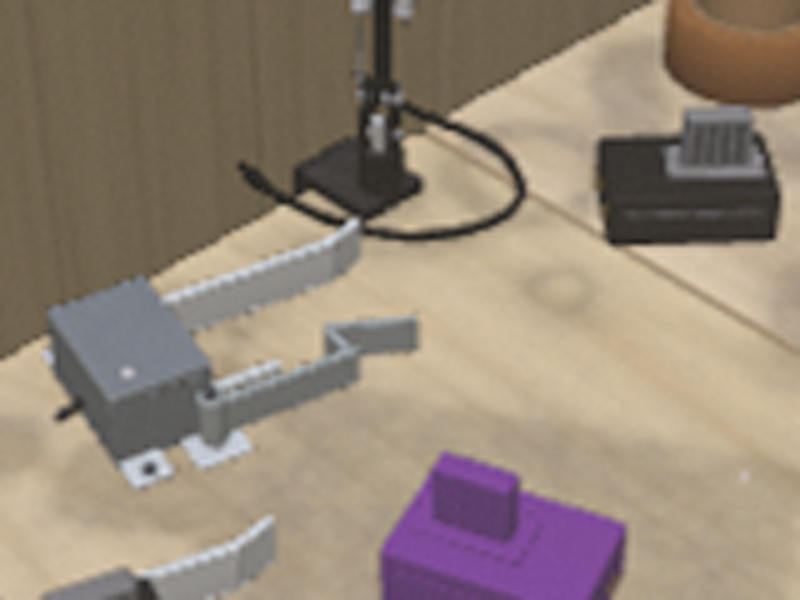

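The crops (5x, offset 235,135) show these points:
- **Pack top corners:** (548,382), (622,330), (707,455) and (630,505). The fin is towards the lower right, so the front is the upper-left end.
- **Empty dock roof corners:** (155,62), (230,105), (172,208) and (93,170). The latch is on the lower side, with its nose at about (268,285) and its tip at (325,308). The right rail ends at (412,195).

```bash
cat >> h.py <<'E'
def ray(f,u,v,z):
    F,M,p=cam(f); d=M@np.array([(u-f["cx"])/F,(v-f["cy"])/F,1]); return p+d*(z-p[2])/d[2]
E
python3 - <<'E'
from h import *
f=pickle.load(open("top0.pkl","rb")); g=pickle.load(open("scene0.pkl","rb"))
t=lambda x,y,z: ray(f,235+(x+.5)/5-.5,135+(y+.5)/5-.5,z).round(4)
s=lambda x,y,z: ray(g,215+(x+.5)/5-.5,170+(y+.5)/5-.5,z).round(4)
print("pack",[t(*c,.036) for c in [(548,382),(622,330),(707,455),(630,505)]])
print("roof",[t(*c,.047) for c in [(155,62),(230,105),(165,210),(93,170)]])
print("latch nose,tip; rail end",t(268,285,.028),t(325,308,.028),t(412,195,.028))
print("scene roof",[s(*c,.047) for c in [(143,278),(212,362),(105,400),(50,312)]])
print("scene nose,tip,rail",s(330,327,.028),s(417,320,.028),s(358,222,.028))
print("scene packfin top",[s(*c,.072) for c in [(687,108),(750,110)]], "pack front-top", s(600,140,.036), s(612,190,.036), s(776,185,.036))
for n,q in(("top",f),("scene",g)):
    w=cloud(q)
    def rect(name,c,rad,zl,zh):
        m=(np.hypot(w[...,0]-c[0],w[...,1]-c[1])<rad)&(w[...,2]>zl)&(w[...,2]<zh)
        P=w[m]; print(n,name,m.sum(),np.round(cv2.minAreaRect((P[:,:2]*1000).astype(np.float32)),1).tolist() if 0 else cv2.minAreaRect((P[:,:2]*1000).astype(np.float32)),np.median(P,0).round(4))
    rect("packtop",(.455,-.08),.075,.028,.044)
    rect("fin",(.44,-.09),.05,.060,.08)
    rect("roof",(.6,.2),.07,.041,.054)
    rect("tape",(.50,-.25),.08,.035,.06)
    rect("beaker",(.5,-.36),.06,.05,.10)
    rect("lamp",(.6,0),.12,.1,.4)
E
```

```text
pack [array([ 0.462 , -0.0494,  0.036 ]), array([ 0.4951, -0.0962,  0.036 ]), array([ 0.4165, -0.1493,  0.036 ]), array([ 0.3849, -0.1009,  0.036 ])]
roof [array([0.6642, 0.2008, 0.047 ]), array([0.6366, 0.1526, 0.047 ]), array([0.5694, 0.1929, 0.047 ]), array([0.5948, 0.239 , 0.047 ])]
latch nose,tip; rail end [0.5238 0.1292 0.028 ] [0.5091 0.0926 0.028 ] [0.582  0.0374 0.028 ]
scene roof [array([0.6386, 0.1585, 0.047 ]), array([0.5685, 0.1949, 0.047 ]), array([0.5968, 0.2444, 0.047 ]), array([0.6625, 0.2052, 0.047 ])]
scene nose,tip,rail [0.5454 0.1233 0.028 ] [0.509  0.0951 0.028 ] [0.5816 0.0387 0.028 ]
scene packfin top [array([ 0.4466, -0.0997,  0.072 ]), array([ 0.4147, -0.1165,  0.072 ])] pack front-top [ 0.4967 -0.0925  0.036 ] [ 0.4682 -0.0517  0.036 ] [ 0.3897 -0.1044  0.036 ]
top packtop 565 ((441.1370544433594, -98.90457153320312), (99.60874938964844, 63.700584411621094), 33.74453353881836) [ 0.4463 -0.0959  0.0353]
top fin 62 ((429.2591857910156, -107.122314453125), (38.6011962890625, 14.118318557739258), 33.70541763305664) [ 0.4301 -0.1073  0.0713]
top roof 441 ((617.6
[... 704 characters left out ...]
((430.5140686035156, -103.49005889892578), (37.808597564697266, 14.675280570983887), 35.00817108154297) [ 0.4296 -0.1017  0.0699]
scene roof 512 ((618.1873168945312, 200.3165283203125), (56.4120979309082, 86.38990783691406), 61.993133544921875) [0.6154 0.2028 0.0466]
scene tape 451 ((479.2840270996094, -264.68017578125), (107.31356811523438, 113.98323059082031), 41.645450592041016) [ 0.4754 -0.2551  0.0465]
scene beaker 231 ((473.2771911621094, -357.552978515625), (115.79777526855469, 61.530052185058594), 81.95912170410156) [ 0.4734 -0.361   0.073 ]
scene lamp 1025 ((615.1913452148438, -58.31538772583008), (45.245147705078125, 117.73094940185547), 23.48174285888672) [ 0.6128 -0.0399  0.2276]
```

Run:
```python
from h import *
f=pickle.load(open("top0.pkl","rb")); g=pickle.load(open("scene0.pkl","rb"))
o=np.array([.5965,.159]);d=np.array([np.cos(np.radians(61.5)),np.sin(np.radians(61.5))]);l=np.array([-d[1],d[0]])
def al(P): q=np.array(P)[:2]-o; return (q@d*1000).round(0),(q@l*1000).round(0)
for n,q,pts in(("top",f,[(540,285),(480,260),(430,200),(412,130),(575,265),(600,215)]),("scene",g,[(440,237),(380,232),(520,190),(500,140),(460,120),(300,205),(245,170)])):
    w=cloud(q)
    for x,y in pts:
        u,v=((235,135) if n=="top" else (215,170)); u=int(round(u+x/5-.4));v=int(round(v+y/5-.4))
        # darkest pixel nearby
        p=q["frame"][v-1:v+2,u-1:u+2].sum(-1); i=np.unravel_index(p.argmin(),(3,3)); P=w[v-1+i[0],u-1+i[1]]
        print(n,x,y,P.round(3),al(P), "z0",ray(q,u,v,0).round(3))
# clearance of anything above table within lane approach: lateral -70..60, along -260..-100
for n,q in(("top",f),("scene",g)):
    w=cloud(q); P=w[(w[...,2]>.012)&(w[...,2]<.35)]; Q=P[:,:2]-o; a=Q@d;b=Q@l
    m=(a>-.26)&(a<-.05)&(abs(b)<.11)
    for A,B,z in sorted(zip((a[m]*1000).round(),(b[m]*1000).round(),(P[m,2]*1000).round()))[::6]: print(int(A),int(B),int(z),end=' | ')
    print()
ob_R=R.from_rotvec([-3.10553226e+00, -4.62708164e-01,  5.8e-04]).as_matrix(); print(ob_R.round(3)); print("tool y yaw",np.degrees(np.arctan2(ob_R[1,1],ob_R[0,1])))
```

```text
top 540 285 [ 0.526 -0.047 -0.005] (np.float64(-215.0), np.float64(-37.0)) z0 [ 0.526 -0.047  0.   ]
top 480 260 [ 0.538 -0.011  0.004] (np.float64(-177.0), np.float64(-30.0)) z0 [ 0.542 -0.008  0.   ]
top 430 200 [0.579 0.025 0.015] (np.float64(-126.0), np.float64(-49.0)) z0 [0.581 0.025 0.   ]
top 412 130 [0.62  0.038 0.026] (np.float64(-96.0), np.float64(-78.0)) z0 [0.628 0.038 0.   ]
top 575 265 [ 0.535 -0.07   0.003] (np.float64(-230.0), np.float64(-55.0)) z0 [ 0.539 -0.07   0.   ]
top 600 215 [ 0.567 -0.085  0.01 ] (np.float64(-229.0), np.float64(-91.0)) z0 [ 0.572 -0.086  0.   ]
scene 440 237 [0.552 0.002 0.005] (np.float64(-159.0), np.float64(-36.0)) z0 [ 0.553 -0.005  0.   ]
scene 380 232 [0.575 0.024 0.014] (np.float64(-129.0), np.float64(-45.0)) z0 [0.585 0.009 0.   ]
scene 520 190 [ 0.53  -0.059  0.007] (np.float64(-223.0), np.float64(-45.0)) z0 [ 0.534 -0.067  0.   ]
scene 500 140 [ 0.559 -0.082  0.015] (np.float64(-229.0), np.float64(-82.0)) z0 [ 0.569 -0.106  0.   ]
scene 460 120 [ 0.584 -0.076  0.024] (np.float64(-212.0), np.float64(-101.0)) z0 [ 0.601 -0.112  0.   ]

[... 3306 characters left out ...]
3 19 | -112 -45 17 | -109 -63 14 | -106 -62 23 | -105 -44 21 | -101 -65 23 | -100 -69 24 | -97 -81 25 | -96 45 20 | -95 -37 22 | -94 42 29 | -92 -90 24 | -91 -81 27 | -90 -81 23 | -89 41 23 | -88 -82 27 | -87 -40 16 | -86 36 28 | -85 -88 28 | -84 39 17 | -83 -38 23 | -82 -42 28 | -81 38 14 | -80 36 13 | -79 37 21 | -78 38 12 | -77 40 20 | -75 38 24 | -74 35 25 | -73 37 24 | -71 34 19 | -70 32 14 | -68 -38 29 | -67 31 29 | -65 30 25 | -64 25 26 | -62 30 20 | -61 31 25 | -59 46 26 | -57 -36 24 | -57 49 19 | -56 50 13 | -54 38 29 | -53 -34 17 | -53 41 25 | -52 26 18 | -51 -36 12 | -51 39 31 | 
[[ 0.957  0.292 -0.001]
 [ 0.292 -0.957  0.002]
 [-0.    -0.002 -1.   ]]
tool y yaw -73.05114325452139
```

Run:
```python
from h import *
for n in("top","scene"):
    f=pickle.load(open(n+"0.pkl","rb")); w=cloud(f).reshape(-1,3)
    w=w[(w[:,2]>.02)&(w[:,2]<.45)&(w[:,0]>.15)&(w[:,0]<.75)&(w[:,1]>-.75)&(w[:,1]<.1)]
    gx=((w[:,0]-.15)/.05).astype(int);gy=((w[:,1]+.75)/.05).astype(int)
    H=np.zeros((17,12));np.maximum.at(H,(gy,gx),w[:,2]*1000)
    print(n,"rows y -.75.., cols x .15.."); print(H.astype(int))
```

```text
top rows y -.75.., cols x .15..
[[  0 348   0   0   0   0   0   0   0   0   0   0]
 [253 403   0   0   0   0   0   0   0   0   0   0]
 [449 449 118 117 117   0   0   0   0   0   0 449]
 [351   0   0 119 117   0   0   0   0   0   0 449]
 [117   0   0 117   0   0   0   0   0   0   0 449]
 [118   0   0 116   0   0   0   0   0   0   0 449]
 [117   0   0 120   0  93  95   0   0   0   0   0]
 [118 117 119 120   0  93  93   0   0   0   0   0]
 [  0 155 216 152   0  50  53  50   0   0   0 449]
 [  0 211 218 133   0  52  40  52   0   0 449 448]
 [  0   0  46  46   0  52  55  52   0   0 449 448]
 [  0   0  47  47   0  30   0   0   0 429 442   0]
 [  0   0  45  46  39  74  41   0   0 425 424   0]
 [  0   0  46  46  39  73  40   0 237 417   0   0]
 [  0  44  46  42   0   0  36   0 399 415   0   0]
 [  0  42  83  83   0   0   0   0  29  69  29   0]
 [  0   0   0   0   0   0   0  31  30  29   0   0]]
scene rows y -.75.., cols x .15..
[[  0 329   0   0   0   0   0   0   0   0   0   0]
 [404 347   0   0   0   0   0   0   0   0   0   0]
 [449 449 119 117 117   0   0   0   0   0   0   0]
 [425 428   0 115 116   0   0   0   0   0   0 449]
 [116   0   0 116 114   0   0   0   0   0   0 449]
 [117   0   0 118   0   0   0   0   0   0   0 447]
 [116   0   0 117   0  90  92   0   0   0   0   0]
 [117 117 115 118   0  93  93   0   0   0   0   0]
 [  0  90 215 150   0  51  86  50   0   0   0 448]
 [  0 207 216 140   0  51  49  50   0   0 449 448]
 [  0   0  45  46   0  51  50  51   0   0 449 449]
 [  0   0  45  45   0   0   0   0   0 426 441   0]
 [  0   0  45  45  37  75  38   0   0 423 425   0]
 [  0   0  44  45  38  76  39   0 230 414   0   0]
 [  0  40  45  42   0   0  38   0 399 416   0   0]
 [  0  38  83  81   0   0   0   0  86  76  30   0]
 [  0   0   0   0   0   0   0  29  29  29   0   0]]
```

Request:
send_rows(deltas=[{"dx":31,"dy":25,"dz":5},{"dx":62,"dy":50,"dz":10,"rz":3},{"dx":93,"dy":75,"dz":15,"rz":6},{"dx":124,"dy":100,"dz":20,"rz":8},{"dx":155,"dy":125,"dz":25,"rz":10}], jaw=60)

```text
$.deltas[0]: bad value
```

Request:
send_rows(deltas=[{"dx":30,"dy":25},{"dx":60,"dy":50,"rz":3},{"dx":88,"dy":80,"rz":6},{"dx":85,"dy":120},{"dx":82,"dy":160,"rz":6}])

```text
$.deltas[0]: bad value
```

Request:
send_rows(deltas=[{"dx":-2,"dy":40},{"dx":-3,"dy":80},{"dx":-5,"dy":120},{"dx":-6,"dy":160},{"dx":-8,"dy":200}])

```text
$.deltas[0]: bad value
```

Request:
send_rows(deltas=[{"dx":31,"dy":25,"dz":5,"rx":0,"ry":0,"rz":0},{"dx":62,"dy":50,"dz":10,"rx":0,"ry":0,"rz":3},{"dx":93,"dy":75,"dz":15,"rx":0,"ry":0,"rz":6},{"dx":124,"dy":100,"dz":20,"rx":0,"ry":0,"rz":8},{"dx":155,"dy":125,"dz":25,"rx":0,"ry":0,"rz":10}], jaw=60)

```text
clock: 0.52
tcp_pos: [0.3528, -0.5191, 0.2672]
orientation: [-3.054, -0.734, 0.001]
contact_force: [0.4, -0.2, -0.2]
grip_width: 0.0599
gripper_force: 0.0
```

Request:
send_rows(deltas=[{"dx":30,"dy":25,"dz":0,"rx":0,"ry":0,"rz":1},{"dx":60,"dy":50,"dz":0,"rx":0,"ry":0,"rz":3},{"dx":82,"dy":82,"dz":0,"rx":0,"ry":0,"rz":6},{"dx":82,"dy":122,"dz":0,"rx":0,"ry":0,"rz":6.7},{"dx":81,"dy":162,"dz":0,"rx":0,"ry":0,"rz":6.7}])

```text
clock: 0.93
tcp_pos: [0.434, -0.3563, 0.2665]
orientation: [-3.005, -0.913, -0.0]
contact_force: [0.2, 1.1, -0.3]
grip_width: 0.0598
gripper_force: 0.0
```

Request:
send_rows(deltas=[{"dx":-1,"dy":40,"dz":0,"rx":0,"ry":0,"rz":0},{"dx":-2,"dy":80,"dz":0,"rx":0,"ry":0,"rz":0},{"dx":-3,"dy":120,"dz":-10,"rx":0,"ry":0,"rz":0},{"dx":-4,"dy":160,"dz":-20,"rx":0,"ry":0,"rz":0},{"dx":-5,"dy":200,"dz":-30,"rx":0,"ry":0,"rz":0}])

```text
clock: 1.35
tcp_pos: [0.4271, -0.1569, 0.237]
orientation: [3.007, 0.909, 0.0]
contact_force: [0.6, 0.0, 0.6]
grip_width: 0.0601
gripper_force: 0.0
```

Request:
send_rows(deltas=[{"dx":1,"dy":30,"dz":-20,"rx":0,"ry":0,"rz":0},{"dx":2,"dy":51,"dz":-50,"rx":0,"ry":0,"rz":0},{"dx":2,"dy":51,"dz":-85,"rx":0,"ry":0,"rz":0},{"dx":2,"dy":51,"dz":-117,"rx":0,"ry":0,"rz":0},{"dx":2,"dy":51,"dz":-117,"rx":0,"ry":0,"rz":0}])

```text
clock: 1.77
tcp_pos: [0.4256, -0.1065, 0.1156]
orientation: [-3.002, -0.91, 0.014]
contact_force: [-1.8, -0.3, -0.2]
grip_width: 0.06
gripper_force: 0.0
```

Run:
```python
from bench import r
from h import *
f=r.grab_frame("scene"); pickle.dump(f,open("scene1.pkl","wb"))
o=r.get_obs(); print(o["tcp_pos"],o["joints"].round(2)); M=R.from_rotvec(o["orientation"]).as_matrix(); print(np.degrees(np.arctan2(M[1,1],M[0,1])),M[:,2].round(3))
cv2.imwrite("pics/s1.png",cv2.resize(f["frame"][130:250,290:450],(800,600),interpolation=cv2.INTER_CUBIC))
```

```text
[ 0.42720155 -0.10713692  0.11812414] [ 0.39  0.3  -0.33  2.19  0.15  0.69 -1.02]
-56.31021820263082 [-0.007  0.002 -1.   ]
```

View pics/s1.png

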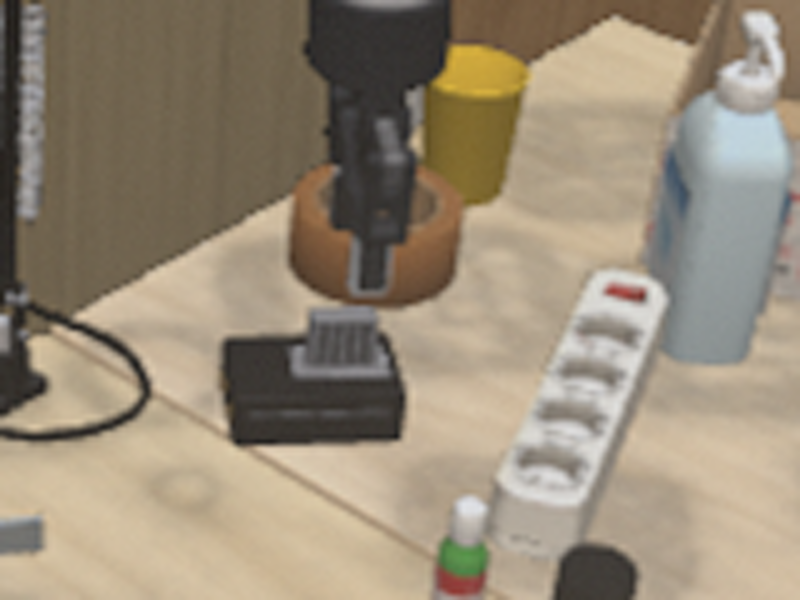

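The crop shows the fin at about (342,345) just below the fingers at (372,270), with tape and beaker unmoved. I'll descend onto the fin.

Request:
send_rows(deltas=[{"dx":1,"dy":1,"dz":-25,"rx":0,"ry":0,"rz":0},{"dx":1,"dy":1,"dz":-45,"rx":0,"ry":0,"rz":0},{"dx":1,"dy":1,"dz":-60,"rx":0,"ry":0,"rz":0},{"dx":1,"dy":1,"dz":-67,"rx":0,"ry":0,"rz":0},{"dx":1,"dy":1,"dz":-67,"rx":0,"ry":0,"rz":0}])

```text
clock: 2.23
tcp_pos: [0.4311, -0.1071, 0.0536]
orientation: [3.007, 0.908, -0.0]
contact_force: [-0.4, -0.4, 0.4]
grip_width: 0.0602
gripper_force: 0.0
```

Request:
send_rows(deltas=[{"dx":0,"dy":0,"dz":-2,"rx":0,"ry":0,"rz":0},{"dx":0,"dy":0,"dz":-2,"rx":0,"ry":0,"rz":0},{"dx":0,"dy":0,"dz":-2,"rx":0,"ry":0,"rz":0},{"dx":0,"dy":0,"dz":-2,"rx":0,"ry":0,"rz":0},{"dx":0,"dy":0,"dz":-2,"rx":0,"ry":0,"rz":0}], jaw=0, newtons=50)

```text
clock: 2.65
tcp_pos: [0.4312, -0.1068, 0.0521]
orientation: [3.007, 0.909, 0.002]
contact_force: [-2.2, 0.6, 6.7]
grip_width: 0.0134
gripper_force: 52.3
```

Request:
send_rows(deltas=[{"dx":0,"dy":0,"dz":0,"rx":0,"ry":0,"rz":0},{"dx":0,"dy":0,"dz":0,"rx":0,"ry":0,"rz":0},{"dx":0,"dy":0,"dz":0,"rx":0,"ry":0,"rz":0}])

```text
clock: 2.9
tcp_pos: [0.4312, -0.1067, 0.0521]
orientation: [3.006, 0.909, 0.001]
contact_force: [-1.6, 1.3, 7.2]
grip_width: 0.0132
gripper_force: 52.4
```

```bash
cat >> h.py <<'E'
def state(r):
    o=r.get_obs(); M=R.from_rotvec(o["orientation"]).as_matrix()
    print("t",round(o["clock"],2),"tcp",o["tcp_pos"].round(4),"yawy",np.degrees(np.arctan2(M[1,1],M[0,1])).round(2),"F",o["contact_force"].round(1),"M",o["moment"].round(2),"grip",o["grip_width"].round(4),o["gripper_force"])
    return o
O=np.array([.5965,.159]);a=np.radians(61.5);D=np.array([np.cos(a),np.sin(a)]);L=np.array([-D[1],D[0]])
def rects(f,c):
    w=cloud(f)
    for nm,rad,zl,zh in(("top",.075,.028,.044),("fin",.045,.06,.08)):
        m=(np.hypot(w[...,0]-c[0],w[...,1]-c[1])<rad)&(w[...,2]>zl)&(w[...,2]<zh)
        print(nm,m.sum(),cv2.minAreaRect((w[m][:,:2]*1000).astype(np.float32)))
E
python3 - <<'E'
from bench import r
from h import *
o=state(r)
f=r.grab_frame("top"); pickle.dump(f,open("top1.pkl","wb")); rects(f,(.4415,-.098))
f=r.grab_frame("scene"); rects(f,(.4415,-.098))
E
```

```text
Traceback (most recent call last):
  File "h.py", line 19, in state
    print("t",round(o["clock"],2),"tcp",o["tcp_pos"].round(4),"yawy",np.degrees(np.arctan2(M[1,1],M[0,1])).round(2),"F",o["contact_force"].round(1),"M",o["moment"].round(2),"grip",o["grip_width"].round(4),o["gripper_force"])
                                                                                                                                                                                    ^^^^^^^^^^^^^^^^^^^^^
AttributeError: 'float' object has no attribute 'round'
```

Grasped. I'll bow the path to keep the pack clear of the lamp cable.

Request:
send_rows(deltas=[{"dx":0,"dy":5,"dz":0.5,"rx":0,"ry":0,"rz":0.5},{"dx":1,"dy":15,"dz":0.5,"rx":0,"ry":0,"rz":1.5},{"dx":2,"dy":30,"dz":0.5,"rx":0,"ry":0,"rz":2.8},{"dx":3,"dy":48,"dz":0.5,"rx":0,"ry":0,"rz":4.3},{"dx":6,"dy":64,"dz":0.5,"rx":0,"ry":0,"rz":6.5}])

```text
clock: 3.32
tcp_pos: [0.4367, -0.0419, 0.0521]
orientation: [2.949, 1.08, -0.0]
contact_force: [-0.6, -3.0, 1.8]
grip_width: 0.0133
gripper_force: 51.6
```

```bash
sed -i 's/o\["grip_width"\].round(4)/round(o["grip_width"],4)/' h.py
python3 - <<'E'
from bench import r
from h import *
o=state(r)
for n in("top","scene"):
    f=r.grab_frame(n); rects(f,(.446,-.035))
E
```

```text
t 3.32 tcp [ 0.4367 -0.0419  0.0521] yawy -49.77 F [-0.6 -3.   1.8] M [-0.66 -0.08 -0.12] grip 0.0133 51.56804144382477
top 11 ((481.8820495605469, -3.8162708282470703), (6.831619739532471, 63.28877639770508), 41.13235855102539)
fin 0 ((0.0, 0.0), (0.0, 0.0), 0.0)
top 470 ((448.1566467285156, -25.522300720214844), (100.74920654296875, 65.34134674072266), 38.73966598510742)
fin 72 ((438.01568603515625, -32.851959228515625), (35.54205322265625, 29.047151565551758), 2.0560779571533203)
```

Request:
send_rows(deltas=[{"dx":4,"dy":18,"dz":0,"rx":0,"ry":0,"rz":2.5},{"dx":8,"dy":33,"dz":0,"rx":0,"ry":0,"rz":5},{"dx":18,"dy":37,"dz":0,"rx":0,"ry":0,"rz":7.5},{"dx":30,"dy":40,"dz":0,"rx":0,"ry":0,"rz":10.5},{"dx":42,"dy":43,"dz":0,"rx":0,"ry":0,"rz":13.5}])

```text
clock: 3.83
tcp_pos: [0.4724, -0.0028, 0.0519]
orientation: [2.803, 1.418, -0.023]
contact_force: [-17.9, -6.0, 27.6]
grip_width: 0.0133
gripper_force: 55.9
```

Request:
send_rows(deltas=[{"dx":12,"dy":3,"dz":0,"rx":0,"ry":0,"rz":2.5},{"dx":24,"dy":5.5,"dz":0,"rx":0,"ry":0,"rz":4.3},{"dx":24,"dy":5.5,"dz":0,"rx":0,"ry":0,"rz":4.3}])

```text
clock: 4.08
tcp_pos: [0.5034, 0.0054, 0.052]
orientation: [2.748, 1.523, -0.001]
contact_force: [0.3, -0.5, -0.8]
grip_width: 0.0131
gripper_force: 51.7
```

```bash
cat >> h.py <<'E'
def dockframe(r,back=.0143):
    o=state(r); M=R.from_rotvec(o["orientation"]).as_matrix(); y=np.degrees(np.arctan2(M[1,1],M[0,1]))+90
    c=o["tcp_pos"][:2]+back*np.array([np.cos(np.radians(y)),np.sin(np.radians(y))])
    print("pack yaw",y.round(2),"centre",c.round(4),"along,lat mm",((c-O)@D*1000).round(1),((c-O)@L*1000).round(1))
E
python3 - <<'E'
from bench import r
from h import *
dockframe(r)
f=r.grab_frame("top"); pickle.dump(f,open("top2.pkl","wb")); g=r.grab_frame("scene"); pickle.dump(g,open("scene2.pkl","wb"))
a=cv2.resize(f["frame"][135:235,235:368],(798,600),interpolation=cv2.INTER_CUBIC);cv2.imwrite("pics/t2.png",a)
b=cv2.resize(g["frame"][170:290,215:375],(800,600),interpolation=cv2.INTER_CUBIC); cv2.imwrite("pics/s2.png",b)
E
```

```text
t 4.08 tcp [0.5034 0.0054 0.052 ] yawy -32.01 F [ 0.3 -0.5 -0.8] M [-0.34  0.15  0.05] grip 0.0131 51.65530800819397
pack yaw 57.99 centre [0.5109 0.0175] along,lat mm -165.2 7.7
```

View pics/t2.png

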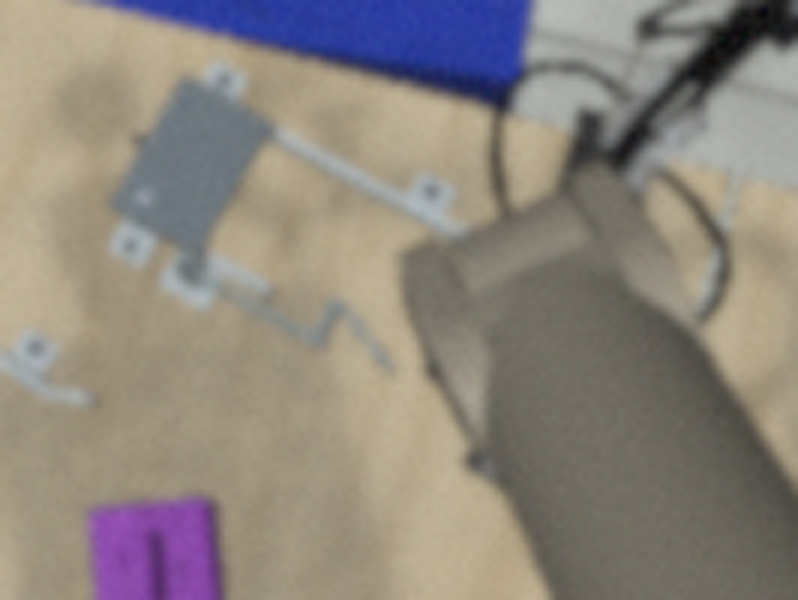

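View pics/s2.png

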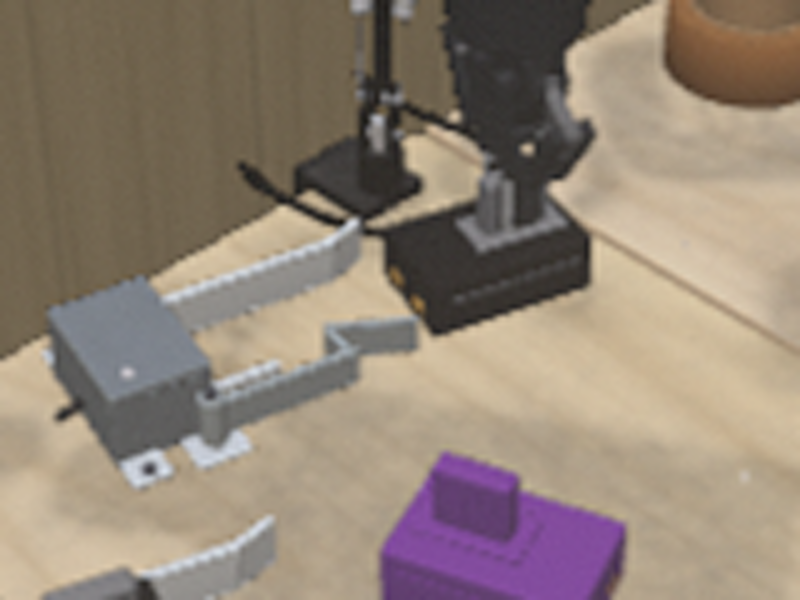

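The crops show the pack's front facing the mouth, with its left-front lower corner at about (437,333), just short of the latch tip at (417,320). Its right-front top corner is at about (386,238), clear of the rail end at (358,225). I'll check this against the depth.

Run:
```python
from h import *
g=pickle.load(open("scene2.pkl","rb")); w=cloud(g)
def A(P): q=np.asarray(P)[:2]-O; return (q@D*1000).round(1),(q@L*1000).round(1)
s=lambda x,y,z: ray(g,215+(x+.5)/5-.5,170+(y+.5)/5-.5,z)
print("LF bottom",A(s(437,333,0)),"latch tip bottom",A(s(417,350,0)),"tip top",A(s(417,318,.028)),"RF top",A(s(386,236,.036)),"rail end top",A(s(357,222,.028)))
q=w[...,:2]-O; al=q@D; la=q@L; z=w[...,2]
m=(al>-.23)&(al<-.09)&(abs(la)<.06)&(z>.03)&(z<.041)
P=np.c_[al[m],la[m]]*1000; print(m.sum(),cv2.minAreaRect(P.astype(np.float32)))
m=(al>-.095)&(al<.015)&(la<-.025)&(la>-.048)&(z>.022)&(z<.033); print("right rail lat vs along",np.polyfit(al[m]*1000,la[m]*1000,1),m.sum())
m=(al>.018)&(al<.07)&(abs(la)<.05)&(z>.041)&(z<.053); print("roof",cv2.minAreaRect((np.c_[al[m],la[m]]*1000).astype(np.float32)))
f=pickle.load(open("top2.pkl","rb"));w=cloud(f);q=w[...,:2]-O; al=q@D; la=q@L; z=w[...,2]
m=(al>-.080)&(al<.010)&(la<-.022)&(la>-.05)&(z>.015)&(z<.036); print("top: right rail",np.polyfit(al[m]*1000,la[m]*1000,1),m.sum(),np.median(la[m])*1000)
```

```text
LF bottom (np.float64(-118.6), np.float64(32.5)) latch tip bottom (np.float64(-102.1), np.float64(39.1)) tip top (np.float64(-98.7), np.float64(45.0)) RF top (np.float64(-114.8), np.float64(-16.1)) rail end top (np.float64(-112.4), np.float64(-44.6))
446 ((-163.8591766357422, 8.307544708251953), (66.67790222167969, 101.3574447631836), 84.83820343017578)
right rail lat vs along [-5.65209830e-03 -3.77392788e+01] 107
roof ((44.26549530029297, -0.3612861633300781), (85.093994140625, 51.28115463256836), 89.75069427490234)
top: right rail [ 3.53012970e-04 -3.80264373e+01] 60 -38.07353867703304
```

Request:
send_rows(deltas=[{"dx":5.7,"dy":8.3,"dz":0,"rx":0,"ry":0,"rz":0},{"dx":11.3,"dy":16.6,"dz":0,"rx":0,"ry":0,"rz":0},{"dx":17,"dy":24.9,"dz":0,"rx":0,"ry":0,"rz":0},{"dx":22.6,"dy":33.2,"dz":0,"rx":0,"ry":0,"rz":0},{"dx":28.3,"dy":41.5,"dz":0,"rx":0,"ry":0,"rz":0}])

```text
clock: 4.6
tcp_pos: [0.5298, 0.0438, 0.0519]
orientation: [2.748, 1.516, -0.009]
contact_force: [-3.7, -10.8, 12.2]
grip_width: 0.0131
gripper_force: 53.4
```

Run:
```python
from bench import r
from h import *
dockframe(r)
```

```text
t 4.6 tcp [0.5298 0.0438 0.0519] yawy -32.25 F [ -3.7 -10.8  12.2] M [-2.25  0.86 -0.09] grip 0.0131 53.434985876083374
pack yaw 57.75 centre [0.5374 0.0559] along,lat mm -118.8 2.7
```

Request:
send_rows(deltas=[{"dx":3,"dy":4,"dz":0,"rx":0,"ry":0,"rz":0.9},{"dx":6,"dy":8.1,"dz":0,"rx":0,"ry":0,"rz":1.8},{"dx":9,"dy":12.2,"dz":0,"rx":0,"ry":0,"rz":2.7},{"dx":12,"dy":16.2,"dz":0,"rx":0,"ry":0,"rz":3.5},{"dx":15,"dy":20.3,"dz":0,"rx":0,"ry":0,"rz":3.5}])

```text
clock: 5.02
tcp_pos: [0.5459, 0.064, 0.0519]
orientation: [2.7, 1.6, -0.006]
contact_force: [-1.2, -8.7, 9.5]
grip_width: 0.0129
gripper_force: 53.0
```

Run:
```python
from bench import r
from h import *
dockframe(r)
```

```text
t 5.02 tcp [0.5459 0.064  0.0519] yawy -28.71 F [-1.2 -8.7  9.5] M [-1.88  0.53 -0.04] grip 0.0129 52.96751260757446
pack yaw 61.29 centre [0.5527 0.0766] along,lat mm -93.3 -0.9
```

Request:
send_rows(deltas=[{"dx":4.2,"dy":8.1,"dz":0,"rx":0,"ry":0,"rz":0},{"dx":8.4,"dy":16.1,"dz":0,"rx":0,"ry":0,"rz":0},{"dx":12.7,"dy":24,"dz":0,"rx":0,"ry":0,"rz":0},{"dx":17,"dy":31.9,"dz":0,"rx":0,"ry":0,"rz":0},{"dx":21.3,"dy":39.8,"dz":0,"rx":0,"ry":0,"rz":0}])

```text
clock: 5.43
tcp_pos: [0.5676, 0.1035, 0.052]
orientation: [2.7, 1.599, -0.006]
contact_force: [-1.2, -9.3, 8.8]
grip_width: 0.0134
gripper_force: 53.0
```

Run:
```python
from bench import r
from h import *
dockframe(r)
```

```text
t 5.43 tcp [0.5676 0.1035 0.052 ] yawy -28.74 F [-1.2 -9.3  8.8] M [-2.06  0.32  0.19] grip 0.0134 52.980877161026
pack yaw 61.26 centre [0.5744 0.116 ] along,lat mm -48.3 -1.1
```

Request:
send_rows(deltas=[{"dx":4.3,"dy":7.9,"dz":0,"rx":0,"ry":0,"rz":0},{"dx":8.5,"dy":15.7,"dz":0,"rx":0,"ry":0,"rz":0},{"dx":12.8,"dy":23.5,"dz":0,"rx":0,"ry":0,"rz":0},{"dx":17,"dy":31.2,"dz":0,"rx":0,"ry":0,"rz":0},{"dx":20.3,"dy":37.3,"dz":0,"rx":0,"ry":0,"rz":0}])

```text
clock: 5.85
tcp_pos: [0.5882, 0.1415, 0.0519]
orientation: [2.699, 1.6, -0.004]
contact_force: [1.7, -4.9, 6.5]
grip_width: 0.0132
gripper_force: 52.7
```

Run:
```python
from bench import r
from h import *
dockframe(r)
```

```text
t 5.85 tcp [0.5882 0.1415 0.0519] yawy -28.68 F [ 1.7 -4.9  6.5] M [-1.18  0.03  0.18] grip 0.0132 52.65592038631439
pack yaw 61.32 centre [0.5951 0.154 ] along,lat mm -5.1 -1.1
```

Next, small steps until the back stop resists.

Request:
send_rows(deltas=[{"dx":1,"dy":1.8,"dz":0,"rx":0,"ry":0,"rz":0},{"dx":1.9,"dy":3.5,"dz":0,"rx":0,"ry":0,"rz":0},{"dx":2.4,"dy":4.4,"dz":0,"rx":0,"ry":0,"rz":0},{"dx":2.4,"dy":4.4,"dz":0,"rx":0,"ry":0,"rz":0}])

```text
clock: 6.18
tcp_pos: [0.5895, 0.1466, 0.0519]
orientation: [2.7, 1.601, -0.005]
contact_force: [-0.8, -6.1, 9.3]
grip_width: 0.0132
gripper_force: 53.1
```

```bash
cat >> h.py <<'E'
def latch(r,n="scene"):
    f=r.grab_frame(n); w=cloud(f); q=w[...,:2]-O; al=q@D*1000; la=q@L*1000; z=w[...,2]
    m=(al>-105)&(al<0)&(la>18)&(la<75)&(z>.018)&(z<.031)
    for k in range(-105,-0,10):
        mm=m&(al>=k)&(al<k+10); 
        if mm.sum()>1: print(n,k,mm.sum(),la[mm].min().round(),np.median(la[mm]).round(1),la[mm].max().round())
    return f
E
python3 - <<'E'
from bench import r
from h import *
dockframe(r); f=latch(r)
cv2.imwrite("pics/s3.png",cv2.resize(f["frame"][190:290,205:338],(798,600),interpolation=cv2.INTER_CUBIC))
E
```

```text
t 6.18 tcp [0.5895 0.1466 0.0519] yawy -28.66 F [-0.8 -6.1  9.3] M [-1.48  0.67  0.08] grip 0.0132 53.087947368621826
pack yaw 61.34 centre [0.5963 0.1592] along,lat mm 0.1 0.2
scene -105 4 39.0 43.4 44.0
scene -95 16 35.0 40.8 46.0
scene -85 16 32.0 38.2 41.0
scene -75 14 29.0 32.1 36.0
scene -65 21 22.0 31.9 52.0
scene -55 34 24.0 44.6 52.0
scene -45 25 30.0 46.5 52.0
scene -35 25 29.0 44.2 52.0
scene -25 29 30.0 48.3 53.0
scene -15 33 29.0 40.6 53.0
scene -5 17 29.0 40.2 52.0
```

View pics/s3.png

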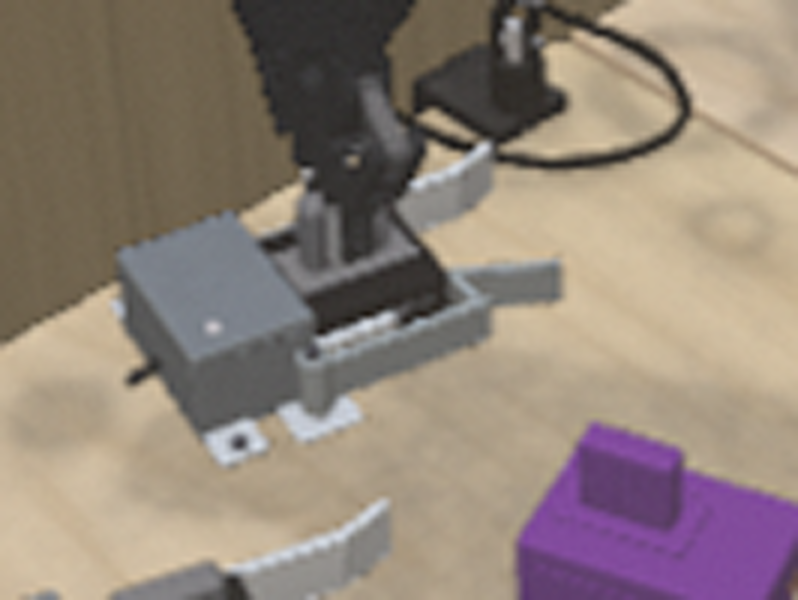

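The crop shows the latch arm back in its closed line, with the nose at about (470,290) behind the pack's rear end and the pack under the roof. The depth puts the nose about 24 mm left of the lane's middle, so it is closed. I'll release and retreat upward.

Request:
send_rows(deltas=[{"dx":0,"dy":0,"dz":0,"rx":0,"ry":0,"rz":0},{"dx":0,"dy":0,"dz":0,"rx":0,"ry":0,"rz":0},{"dx":0,"dy":0,"dz":0,"rx":0,"ry":0,"rz":0},{"dx":0,"dy":0,"dz":3,"rx":0,"ry":0,"rz":0},{"dx":0,"dy":0,"dz":8,"rx":0,"ry":0,"rz":0}], jaw=45)

```text
clock: 6.65
tcp_pos: [0.5894, 0.1494, 0.0594]
orientation: [-2.7, -1.605, 0.002]
contact_force: [-0.3, 0.3, -0.2]
grip_width: 0.0451
gripper_force: 0.0
```

Request:
send_rows(deltas=[{"dx":0,"dy":0,"dz":15,"rx":0,"ry":0,"rz":0},{"dx":0,"dy":0,"dz":40,"rx":0,"ry":0,"rz":0},{"dx":0,"dy":0,"dz":70,"rx":0,"ry":0,"rz":0},{"dx":0,"dy":0,"dz":100,"rx":0,"ry":0,"rz":0},{"dx":0,"dy":0,"dz":130,"rx":0,"ry":0,"rz":0}])

```text
clock: 7.07
tcp_pos: [0.5897, 0.1494, 0.1915]
orientation: [-2.7, -1.606, -0.0]
contact_force: [0.9, 0.7, 0.6]
grip_width: 0.0448
gripper_force: 0.0
```

Request:
send_rows(deltas=[{"dx":-30,"dy":20,"dz":0,"rx":0,"ry":0,"rz":0},{"dx":-60,"dy":40,"dz":0,"rx":0,"ry":0,"rz":0},{"dx":-80,"dy":65,"dz":0,"rx":0,"ry":0,"rz":0},{"dx":-80,"dy":65,"dz":0,"rx":0,"ry":0,"rz":0},{"dx":-80,"dy":65,"dz":0,"rx":0,"ry":0,"rz":0}])

```text
clock: 7.48
tcp_pos: [0.5088, 0.2162, 0.1906]
orientation: [-2.697, -1.611, -0.002]
contact_force: [-0.2, -0.3, -1.2]
grip_width: 0.0452
gripper_force: 0.0
```

Run:
```python
from bench import r
from h import *
state(r); f=latch(r); w=cloud(f); q=w[...,:2]-O; al=q@D; la=q@L; z=w[...,2]
m=(al>-.07)&(al<.013)&(abs(la)<.04)&(z>.061)&(z<.08); print("fin",m.sum(),cv2.minAreaRect((np.c_[al[m],la[m]]*1000).astype(np.float32)))
m=(al>-.07)&(al<.013)&(abs(la)<.034)&(z>.0325)&(z<.0395); print("rear",np.percentile(al[m]*1000,[0,1,5]))
for c,rad,zl,zh,n in(((.478,-.266),.08,.035,.06,"tape"),((.471,-.357),.08,.05,.1,"beaker")):
    m=(np.hypot(w[...,0]-c[0],w[...,1]-c[1])<rad)&(z>zl)&(z<zh); print(n,m.sum(),w[m].mean(0).round(3))
    g=cloud(pickle.load(open("scene0.pkl","rb"))); m=(np.hypot(g[...,0]-c[0],g[...,1]-c[1])<rad)&(g[...,2]>zl)&(g[...,2]<zh); print(n,"before",m.sum(),g[m].mean(0).round(3))
cv2.imwrite("pics/s4.png",cv2.resize(f["frame"][190:290,205:338],(798,600),interpolation=cv2.INTER_CUBIC))
```

```text
t 7.48 tcp [0.5088 0.2162 0.1906] yawy -28.29 F [-0.2 -0.3 -1.2] M [-0.05 -0.02 -0.01] grip 0.0452 0.0
scene -105 3 43.0 43.4 44.0
scene -95 16 37.0 40.7 43.0
scene -85 17 34.0 37.7 40.0
scene -75 16 26.0 34.1 37.0
scene -65 22 24.0 30.7 51.0
scene -55 30 24.0 42.3 52.0
scene -45 29 29.0 45.8 52.0
scene -35 28 30.0 46.1 53.0
scene -25 26 30.0 43.6 53.0
scene -15 31 28.0 40.2 54.0
scene -5 16 31.0 39.9 52.0
fin 94 ((-13.614059448242188, 1.7483797073364258), (38.829376220703125, 15.728523254394531), 0.8549894094467163)
rear [-48.28957125 -47.80440995 -45.91953734]
tape 454 [ 0.476 -0.261  0.045]
tape before 454 [ 0.475 -0.261  0.045]
beaker 379 [ 0.464 -0.382  0.074]
beaker before 383 [ 0.464 -0.382  0.073]
```

View pics/s4.png

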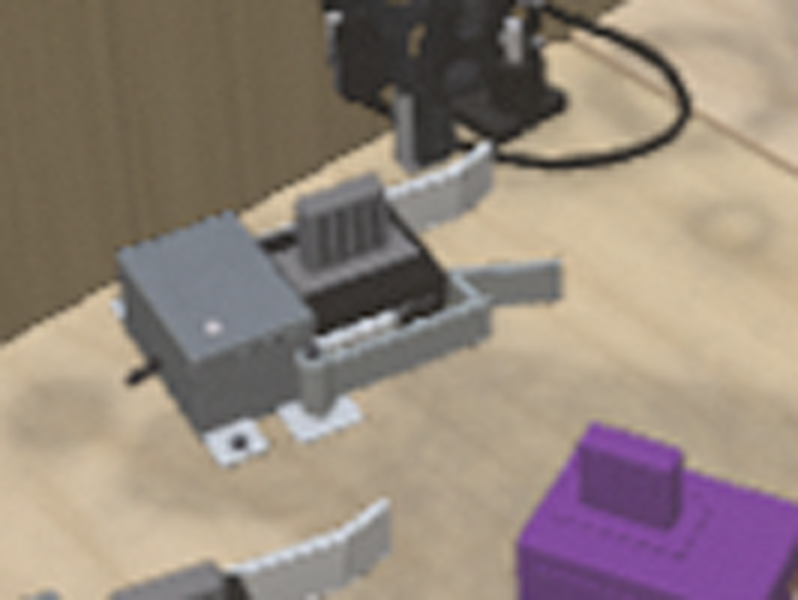

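The pack sits home with its fin at (340,225) free of the gripper, and the latch nose at (470,290) is closed behind it. The fin measures 13.6 mm behind the dock origin (15 expected), and the tape and beaker have not moved. I'll hand it in.

```bash
python3 -c "
from bench import r
print(r.hand_in())"
```

```text
the job is handed in; nothing more can be done
None
```

The black pack is fully home in the dock with the latch closed behind it and the gripper clear, the tape roll and beaker haven't moved, and I handed the job in at about 7.5 s; no verdict came back.

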